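# Step a load bank up to its fifth step, click by click

## Robot

A 6-joint arm with a two-finger parallel gripper is mounted at the origin on the work surface. World frame = base frame: x ahead of the robot, y to its left, z up, the work surface at z = 0. Lengths are in m, angles in degrees, forces in N, time in s.
With the tool pointing down it reaches from about 0.35 to 0.85 m from the base axis. Payload 8.1 kg.
Tool frame: the origin (TCP) lies on the centre line of the jaws, within the pads' length; the fingertips stand 14 mm ahead of it and the grasp point (between the pads) lies 5 mm behind it; z points along the fingers, y is the line along which they close (so a half turn about z gives the same grasp; the last joint's range is limited). The gripper opens to 85 mm and grips with 20 to 120 N. Pads are 22 mm wide; open, the fingers measure 114 mm over their backs; the gripper's body (76 mm by 85 mm) begins 54 mm behind the grasp point. The pads swing forward as they close: fully open they stand 13 mm farther back than shut.
Start: joints at [-74.679, 7.471, 85.268, -0, 87.261, -4.893], TCP at [0.207, -0.563, 0.245] pointing down, gripper open.
Joint ranges: [-169.43, 169.43], [-51.17, 129.36], [1.28, 143.12], [-76.62, 256.62], [0, 156.53], [-152.29, 152.29]. Speed limits (degrees/s): [136.94, 136.94, 159.86, 180, 180, 180].

## Interface

Orientations are given as a 3x3 rotation matrix whose columns are the frame's x, y, z axes.
In Python, from cell import observe, optics, env gives the robot as it stands.
- The arm moves only by the tool jog_arm, never from a script. Its argument "steps" is a list of rows, each an object of numbers: "tx", "ty", "tz": the shift along the tool's x, y, z scaled (see below); "ax", "ay", "az": the turn, a rotation vector about the tool's x, y, z scaled (see below). In form: [{"tx": .., "ty": .., "tz": .., "ax": .., "ay": .., "az": ..}, ...]. A call has 1 to 5 rows; each row shifts and turns the commanded pose from where the row before left it, along the tool's axes as they then stand; what a row does not reach is not made up. The controller multiplies each number of a shift by 0.04 m and each number of a turn by 0.08 rad. A row lasts 1/12 s, in which the tool goes at most 41.7 mm and 7.16 degrees, less where a joint would pass 70% of its speed; a pose out of reach is approached as far as the arm can. A call with a number of a shift or a turn outside -1 to 1 is refused whole. A call with a gripper value outside its range is refused whole. "fingers" is the opening in per cent of the stroke, from 0 (shut) to 100 (fully open), set as the call begins (left out, the last holds). The fingers move at their own pace and stop on an object; "grip_force" is the grip in N (left out, the last holds). Time passes only in rows, so rows that do not move let the fingers close. It gives the time, the measured TCP pose, the force, the opening and the grip force at its end, in the units of the state.
- observe(): the state, without advancing time (a new reading comes with each control period).
- optics.read_camera(name): name is "scene" or "top" or "wrist"; returns a dict with "image" (400x640x3 uint8, red, green, blue), "fovy" (degrees; the focal length in pixels is half the picture's height over the tangent of half this angle, whatever the lens; pixels are square), "cx", "cy" (the principal point, pixels), "world_to_cam" (4x4, takes a point from world to camera coordinates). Camera axes: x right, y up, looking along -z (the intrinsics and any distortion apply to the point x, -y, -z); pixel columns grow to the right and rows downward; lengths in m; the calibration is good to about 2 mm. A picture is of the moment at which its call begins. There is no depth.
- env.sign_off(): hands the job in; it is judged then, once.
The state is a dict: "clock": time; "joint_pos": joint angles; "joint_vel": joint speeds; "tau": joint torques, N m; "eef_pos": TCP position; "ee_rot": TCP orientation; "wrist_force": force on the tool from outside, world axes, zero at the start; "wrist_torque": the same for the moment, N m; "width": finger opening in m; "gripper_force": force on a finger pad.
Only numpy, scipy, OpenCV 4.12 (cv2) and the standard library are available. Lean on these libraries where they do the work, as an engineer would, in place of code of your own. Each camera call takes 0.05 s, during which the arm holds its last target. There are 200 camera calls.

## Task

Put load on the inverter under test: switch on the load bank's breaker (toggle pushed over, away from the robot), then click the sprung step lever clockwise, one step at a time, up to the fifth stud after the white off bar. Stop at the third and again at the fourth step with the lever let go and sprung back for about a second, so that the inverter settles; push gently, never step past the fifth, and leave the lever sprung back there without disturbing the tools and parts lying around.

Things in the scene. Friction and masses are not known exactly. Their poses are not given: they have to be found in the camera images.
- load_bank: grey test load bank 320 x 380 x 160 mm (x, y, z), fixed to the bench, flat aluminium deck on top. Origin: centre of its underside; front (-x) faces the robot, z up. On the deck: step switch (axis at x 0, y +80 mm), black breaker (centre x 0, y -105 mm, 130 x 76 mm, long side along x), two round meters and two terminals along the far edge, up to 20 mm high
- dial_axis (a point): point on the upright axis of the step switch, at deck height (160 mm). Round it on the black dial, on a 66 mm radius, lie the seven marks 15 degrees apart: position 0 (off) is a white bar, 1 to 6 are brass studs. Position n lies at (3 - n) x 15 degrees, counted counter-clockwise from the load bank's +x; position 3 points straight away from its front
- selector (a joint): angle of the switch shaft (black hub with short white pointer under the lever), rad, growing clockwise seen from above. Position n = n x 0.2618; fifth step = 1.309. It starts in position 1 or 2 and settles there in the first half second
- lever (a joint): lead of the thumb lever over the shaft, rad, same sense: about -0.02 when let go (lever above the pointer), hard stop at 1.0. Spring of 1.35 N m/rad between lever and shaft. The shaft stays in its notch, giving a third of a step at most, until the lever leads it by 0.8 to 3.1 steps (differs from unit to unit, cannot be seen beforehand); then it snaps on by one step within about half a second
- tab_mid (a point): middle of the thumb tab, 18 mm above its underside. The push needed here grows to 4 to 13 N and drops by 1.5 to 3 N at the snap. Push slowly (25 mm/s or less), stop at the snap, ease back until the lever has sprung back, then push again: going one step further instead snaps a second step. Pushed the other way from rest, the lever turns the shaft back
- thumb_tab: white upright thumb tab at the end of the steel lever, 22 (radial) x 12 (across) x 32 mm high, its middle 88 mm from the switch axis, underside 21 mm above the deck; free to push from 26 mm (top of the lever arm) to 53 mm above the deck. Origin: middle of its underside; x outward along the lever, z up. Push it on its counter-clockwise side, fingers closed and pointing down
- breaker (a joint): breaker toggle, rad: 0 = off, leaning 18 degrees to the load bank's front (-x); 0.64 = on, leaning 18 degrees away (+x). Over-centre: 5 to 9 N near its end starts it, less towards the middle (0.32), beyond which it snaps on by itself and stays
- toggle: white toggle handle of the breaker, 12 (along its swing) x 24 x 38 mm; swings about a level axis along the load bank's y, 32 mm above the deck; its end is 46 mm from that axis. It stands out of the breaker's grey face, 46 mm above the deck. Origin: on the axis; z along the handle to its end
- multimeter: orange and black hand multimeter 70 x 145 x 34 mm lying on the front left of the load bank's deck; a bystander
- link_fuse: bolt-down link fuse 22 x 80 x 14 mm with copper ends, lying on the deck behind the breaker; a bystander
- tape_roll: blue tape roll 96 mm across, 19 mm high, on the bench left of the load bank; a bystander
- screwdriver: screwdriver on the bench left of the load bank; a bystander
- spanner: spanner on the bench right of the load bank; a bystander
- bus_bar: bus bar 40 x 150 x 32 mm on the bench right of the load bank; a bystander
- lug_tray: clear tray 110 x 160 x 45 mm on the bench right of the load bank; a bystander
- lug: copper cable lug about 56 x 24 x 13 mm on the bench left of the load bank; a bystander

How it is judged (in metres and radians):
On the way, in this order (a step that is already met when the one before it is completed fails the run):
1. the breaker is on while the step switch is still at its starting step (value of joint breaker above 0.54 rad and value of joint selector below 0.6545 rad), for 0.2 s.
2. step three, lever sprung back, for half a second (value of joint breaker above 0.54 rad and value of joint selector between 0.7199 and 0.8508 rad and value of joint lever below 0.08 rad), for 0.5 s.
3. step four, lever sprung back, for half a second (value of joint breaker above 0.54 rad and value of joint selector between 0.9817 and 1.1126 rad and value of joint lever below 0.08 rad), for 0.5 s.
At the end, for the whole second after the job is handed in: the breaker toggle is over to the on side (joint above 0.54 rad), the switch shaft rests at the fifth step (1.309 rad within 0.065) and the lever is sprung back (wound up less than 0.08 rad) (value of joint breaker above 0.54 rad and value of joint selector between 1.2435 and 1.3744 rad and value of joint lever below 0.08 rad); the robot touches nothing.
It fails at once if the switch goes past the fifth step (shaft above 1.44 rad) (value of joint selector above 1.4399 rad).
It fails at once if more than 20 N on the thumb tab (contact force between thumb_tab and anything else above 20 N).
It fails at once if more than 25 N on the breaker toggle (contact force between toggle and anything else above 25 N).
It fails at once if a bystander on the deck moved by 30 mm or one on the bench by 40 mm (distance of any of multimeter, link_fuse from where it was at the start of the episode above 0.03 m or distance of any of tape_roll, screwdriver, spanner, bus_bar, lug_tray, lug from where it was at the start of the episode above 0.04 m).
It also fails if it takes over 72 s, if anything falls off the work surface, if the arm or the gripper's body presses on something with over 40 N, if the wrist force passes 120 N, or if a joint passes its speed limit or range.

## Working session

There is one attempt and no reset: what is moved stays moved. The work goes in short steps, Python scripts to look and compute and a tool call to move; the robot and the scene stay as the last step left them, time stands still between calls to the robot, and variables do not carry over. Pictures are saved under pics/ and viewed, at most 10 in all, crops included, and the job is handed in when it is done.

Besides the shell and the picture viewer there is one more tool, called after "Call:" as name(argument=value, ...), one argument or row to a line, values as JSON. jog_arm: Moves the arm, as the interface text tells. Shifts and turns lie within -1 to 1; 1 stands for 0.04 m of shift or 0.08 rad of turn. Its arguments: {"type":"object","properties":{"steps":{"type":"array"},"fingers":{"type":"number"},"grip_force":{"type":"number"}},"required":["steps"]}

```bash
ls; mkdir -p pics; python3 - <<'E'
from cell import observe, optics, env
import cv2, numpy as np
s=observe(); print({k:np.round(v,3).tolist() for k,v in s.items()})
for n in ["top","scene"]:
    c=optics.read_camera(n); cv2.imwrite(f"pics/{n}0.png",c["image"][:,:,::-1])
    print(n,{k:(np.round(v,4).tolist() if k!='image' else v.shape) for k,v in c.items()})
E
```

```text
pics
{'clock': 0.0, 'joint_pos': [-74.681, 7.516, 85.33, -0.0, 87.26, -4.893], 'joint_vel': [-0.063, -0.039, 0.008, -0.078, -0.079, -0.043], 'tau': [0.0, -56.94, -50.055, -0.0, 0.015, -0.0], 'eef_pos': [0.207, -0.563, 0.244], 'ee_rot': [[0.938, 0.346, -0.0], [0.346, -0.938, 0.002], [0.0, -0.002, -1.0]], 'wrist_force': [0.063, 0.208, -0.416], 'wrist_torque': [0.061, -0.007, -0.037], 'gripper_force': 0.0, 'width': 0.085}
top {'image': (400, 640, 3), 'fovy': 45.5569, 'cx': 322.4013, 'cy': 203.9039, 'world_to_cam': [[0.0105, -0.9999, -0.0035, -0.0306], [0.9987, 0.0103, 0.0493, -0.5265], [-0.0493, -0.004, 0.9988, -1.7877], [0.0, 0.0, 0.0, 1.0]]}
scene {'image': (400, 640, 3), 'fovy': 42.5785, 'cx': 330.7415, 'cy': 195.8095, 'world_to_cam': [[0.4469, 0.8945, 0.012, -0.1974], [-0.7493, 0.367, 0.5512, 0.3319], [0.4886, -0.2554, 0.8343, -1.7716], [0.0, 0.0, 0.0, 1.0]]}
```

```bash
python3 - <<'E'
import cv2
im=cv2.imread("pics/top0.png"); cv2.imwrite("pics/top0c.png",cv2.resize(im[100:300,200:467],(800,600),interpolation=cv2.INTER_CUBIC))
E
```

```text
(no output)
```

View pics/top0.png

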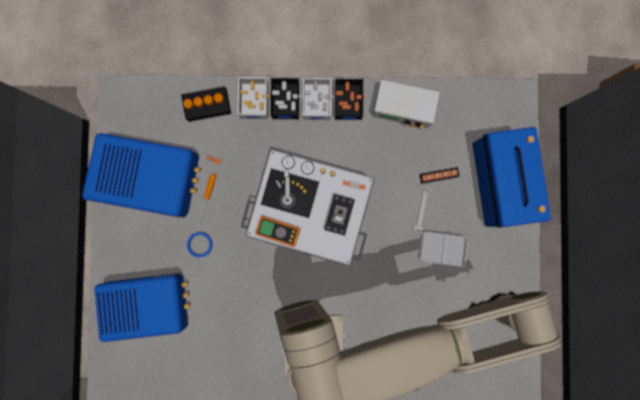

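View pics/scene0.png

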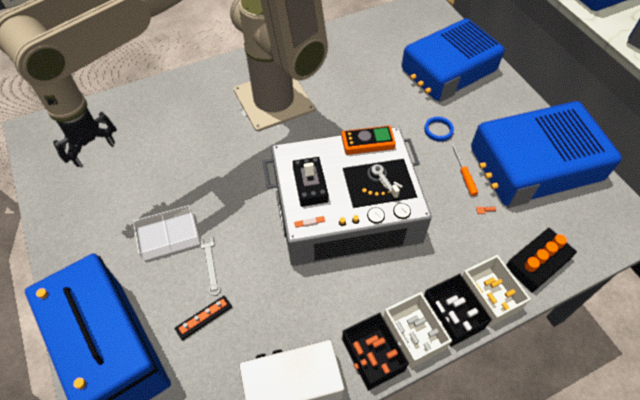

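The top view shows the load bank centred near (311,206) and turned clockwise. The lever hub is at about (287,200), with the tab near (285,173), and the breaker is at about (340,213). I'll zoom in on both views.

```bash
python3 - <<'E'
import cv2
a=cv2.imread("pics/top0.png")[135:275,235:395]; b=cv2.imread("pics/scene0.png")[115:265,260:440]
cv2.imwrite("pics/topc.png",cv2.resize(a,None,fx=4.28,fy=4.28,interpolation=cv2.INTER_CUBIC))
cv2.imwrite("pics/scenec.png",cv2.resize(b,None,fx=4,fy=4,interpolation=cv2.INTER_CUBIC))
E
```

```text
(no output)
```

View pics/topc.png

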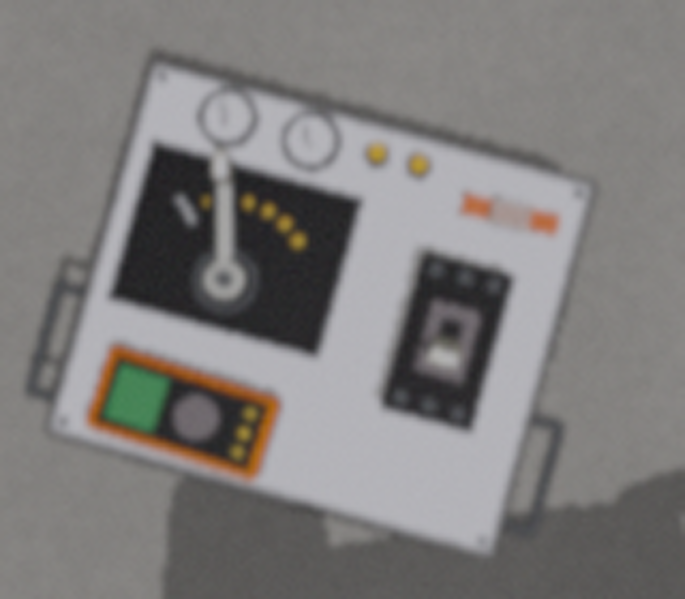

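View pics/scenec.png

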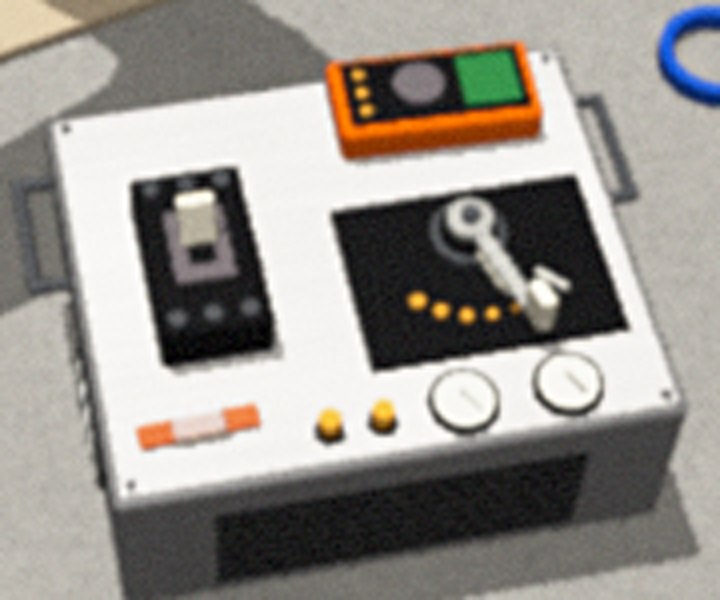

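Both views show the lever over stud 2: the bar and stud 1 are to its left, and studs 3–6 are clear to its right. The breaker toggle leans to the front (off). Next I'll fit the load bank pose from the deck corners in both views.

```bash
cat > h.py <<'E'
import numpy as np, cv2
from scipy.optimize import least_squares
def proj(c,P):
    P=np.atleast_2d(P); W=np.array(c["world_to_cam"]); p=P@W[:3,:3].T+W[:3,3]
    f=200/np.tan(np.radians(c["fovy"])/2)
    return np.c_[c["cx"]+f*p[:,0]/-p[:,2], c["cy"]-f*p[:,1]/-p[:,2]]
def w(pose,P):
    x,y,a=pose; P=np.atleast_2d(P).astype(float); R=np.array([[np.cos(a),-np.sin(a)],[np.sin(a),np.cos(a)]])
    return np.c_[P[:,:2]@R.T+[x,y],P[:,2]]
E
cat > fit.py <<'E'
from h import *; from cell import optics
ct=optics.read_camera("top"); cs=optics.read_camera("scene")
un=lambda q,s,o:(np.array(q)+.5)/s-.5+np.array(o)
T=un([(153,55),(594,182),(492,552),(52,430),(222,280),(297,241)],4.28,(235,135))
S=un([(685,405),(113,503),(55,122),(562,52),(417,300)],4,(260,115))
C=[(.16,.19,.16),(.16,-.19,.16),(-.16,-.19,.16),(-.16,.19,.16)]
ax=(0,.08,.185); st=lambda n:(.066*np.cos(np.radians(15*(3-n))),.08+.066*np.sin(np.radians(15*(3-n))),.163)
def run(useT,useS):
    f=lambda p:np.r_[useT*(proj(ct,w(p,C+[ax,st(6)]))-T).ravel(),useS*(proj(cs,w(p,C+[st(6)]))-S).ravel()]
    r=least_squares(f,[.55,0,-.26]); print(np.round(r.x,4),np.degrees(r.x[2]).round(2)); print(np.round(r.fun.reshape(-1,2),1).tolist()); return r.x
run(1,0);run(0,1);p=run(1,1);np.save("pose.npy",p)
tab=lambda n:(.088*np.cos(np.radians(15*(3-n))),.08+.088*np.sin(np.radians(15*(3-n))),.199)
print("tabs",[np.round(w(p,tab(n))[0],4).tolist() for n in (2,3,4,5)])
a=np.radians(18);print("toggle tip",w(p,(-.046*np.sin(a),-.105,.192+.046*np.cos(a))).round(4))
print(proj(ct,w(p,tab(2)))-[235,135],proj(cs,w(p,tab(2)))-[260,115])
E
python3 fit.py
```

```text
[ 0.5121  0.0179 -0.2594] -14.86
[[-0.7, -0.2], [1.3, -1.0], [0.9, 1.6], [-2.2, 0.7], [0.6, -0.7], [0.1, -0.6], [0.0, 0.0], [0.0, 0.0], [-0.0, 0.0], [0.0, -0.0], [0.0, 0.0]]
[ 0.5075  0.0183 -0.2745] -15.73
[[0.0, 0.0], [0.0, 0.0], [-0.0, 0.0], [-0.0, 0.0], [0.0, 0.0], [0.0, 0.0], [1.9, 1.6], [-0.6, 0.6], [-2.0, -1.8], [0.4, -2.3], [0.3, 0.6]]
[ 0.5097  0.018  -0.2684] -15.38
[[-0.2, 0.2], [1.6, 0.3], [0.3, 2.7], [-2.5, 0.8], [0.6, -0.2], [0.2, 0.1], [2.4, 1.9], [0.1, 1.7], [-2.2, -0.9], [0.2, -2.0], [0.6, 1.2]]
tabs [[0.6189, 0.0945, 0.199], [0.6157, 0.0718, 0.199], [0.6068, 0.0506, 0.199], [0.5927, 0.0325, 0.199]]
toggle tip [[ 0.4681 -0.0795  0.2357]]
[[52.31862171 38.78629817]] [[134.97154004  75.96552463]]
```

The pose fits at about (0.510, 0.018), yaw −15.3°. I'll move up and over in front of the breaker with the fingers shut.

Call:
jog_arm(
  steps=[
    {"tz":-0.8},
    {"tz":-0.8},
    {"tx":0.6,"ty":-0.6,"tz":-0.4},
    {"tx":0.68,"ty":-0.7},
    {"tx":0.68,"ty":-0.7},
  ],
  fingers=0,
)

```text
invalid input
```

Call:
jog_arm(
  steps=[
    {"tx":0.68,"ty":-0.7},
    {"tx":0.68,"ty":-0.7},
    {"tx":0.68,"ty":-0.7},
    {"tx":0.68,"ty":-0.7},
    {"tx":0.68,"ty":-0.7},
  ],
)

```text
invalid input
```

Call:
jog_arm(
  steps=[
    {"tx":0.68,"ty":-0.7},
    {"tx":0.68,"ty":-0.7},
    {"tx":0.68,"ty":-0.7},
    {"tx":0.68,"ty":-0.7},
    {"tx":0.4,"ty":-0.4},
  ],
)

```text
invalid input
```

Call:
jog_arm(
  steps=[
    {"az":-1},
    {"az":-1},
    {"az":-1},
    {"az":-1},
    {"az":-1},
  ],
)

```text
invalid input
```

Call:
jog_arm(
  steps=[
    {"az":-1},
    {"az":-1},
    {"az":-1},
    {"az":-1},
    {"az":-1},
  ],
)

```text
invalid input
```

Call:
jog_arm(
  steps=[
    {"az":-1},
    {"az":-0.9},
    {"tz":0},
    {"tz":0},
  ],
)

```text
invalid input
```

```bash
python3 - <<'E'
from cell import observe, optics
from h import *
s=observe(); print(s["clock"],s["eef_pos"].round(4) if hasattr(s["eef_pos"],'round') else s["eef_pos"],np.round(s["ee_rot"],3).tolist(),np.round(s["wrist_force"],2),np.round(s["joint_pos"],1))
c=optics.read_camera("wrist"); cv2.imwrite("pics/wr1.png",c["image"][:,:,::-1])
import pickle; pickle.dump(c,open("wr1.pkl","wb"))
W=np.array(c["world_to_cam"]); print(c["fovy"],c["cx"],c["cy"],"campos",(-W[:3,:3].T@W[:3,3]).round(3), W[:3,:3].round(2).tolist())
E
```

```text
0.2 [ 0.2073 -0.5627  0.2446] [[0.938, 0.346, -0.0], [0.346, -0.938, 0.001], [0.0, -0.001, -1.0]] [-0.39  0.01 -0.07] [-74.7   7.5  85.3   0.   87.3  -4.9]
62.35954936593294 323.6260131978431 197.20650535237405 campos [ 0.274 -0.539  0.374] [[0.35, -0.94, -0.0], [0.9, 0.33, -0.28], [0.26, 0.09, 0.96]]
```

View pics/wr1.png

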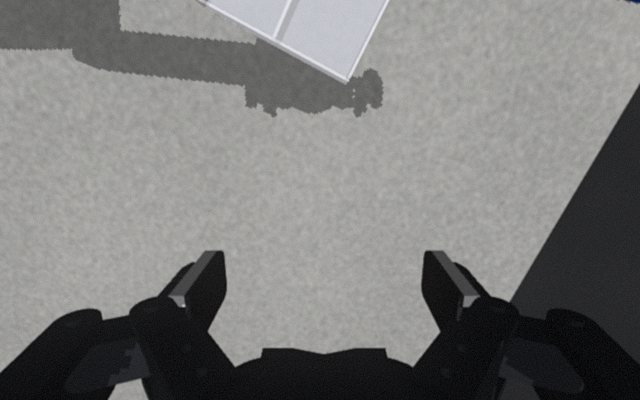

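The wrist view shows the open fingers and the lug tray at the top (about 290,20). All the moves were refused, so the rows probably need all six keys.

Call:
jog_arm(
  steps=[
    {"tx":0,"ty":0,"tz":-0.8,"ax":0,"ay":0,"az":0},
    {"tx":0,"ty":0,"tz":-0.8,"ax":0,"ay":0,"az":0},
    {"tx":0.6,"ty":-0.6,"tz":-0.4,"ax":0,"ay":0,"az":0},
    {"tx":0.68,"ty":-0.7,"tz":0,"ax":0,"ay":0,"az":0},
    {"tx":0.68,"ty":-0.7,"tz":0,"ax":0,"ay":0,"az":0},
  ],
  fingers=0,
)

```text
clock: 0.67
eef_pos: [0.2536, -0.4607, 0.3268]
ee_rot: [[0.939, 0.344, 0.001], [0.344, -0.939, -0.003], [0.0, 0.003, -1.0]]
wrist_force: [0.2, 0.6, -0.3]
width: 0.0252
gripper_force: 0.0
```

Call:
jog_arm(
  steps=[
    {"tx":0.68,"ty":-0.7,"tz":0,"ax":0,"ay":0,"az":0},
    {"tx":0.68,"ty":-0.7,"tz":0,"ax":0,"ay":0,"az":0},
    {"tx":0.68,"ty":-0.7,"tz":0,"ax":0,"ay":0,"az":0},
    {"tx":0.68,"ty":-0.7,"tz":0,"ax":0,"ay":0,"az":0},
    {"tx":0.68,"ty":-0.7,"tz":0,"ax":0,"ay":0,"az":0},
  ],
)

```text
clock: 1.08
eef_pos: [0.3327, -0.2808, 0.3253]
ee_rot: [[0.939, 0.345, 0.0], [0.345, -0.939, -0.0], [0.0, 0.0, -1.0]]
wrist_force: [1.3, 1.2, -0.0]
width: 0.0002
gripper_force: 0.0
```

Call:
jog_arm(
  steps=[
    {"tx":0.68,"ty":-0.7,"tz":0,"ax":0,"ay":0,"az":0},
    {"tx":0.68,"ty":-0.7,"tz":0,"ax":0,"ay":0,"az":0},
    {"tx":0.68,"ty":-0.7,"tz":0,"ax":0,"ay":0,"az":0},
    {"tx":0.68,"ty":-0.7,"tz":0,"ax":0,"ay":0,"az":0},
    {"tx":0.4,"ty":-0.4,"tz":0,"ax":0,"ay":0,"az":0},
  ],
)

```text
clock: 1.5
eef_pos: [0.4062, -0.116, 0.3255]
ee_rot: [[0.938, 0.347, 0.001], [0.347, -0.938, 0.001], [0.001, -0.0, -1.0]]
wrist_force: [0.2, -1.1, -0.0]
width: 0.0001
gripper_force: 0.0
```

Call:
jog_arm(
  steps=[
    {"tx":0,"ty":0,"tz":0,"ax":0,"ay":0,"az":-1},
    {"tx":0,"ty":0,"tz":0,"ax":0,"ay":0,"az":-1},
    {"tx":0,"ty":0,"tz":0,"ax":0,"ay":0,"az":-1},
    {"tx":0,"ty":0,"tz":0,"ax":0,"ay":0,"az":-1},
    {"tx":0,"ty":0,"tz":0,"ax":0,"ay":0,"az":-1},
  ],
)

```text
clock: 1.92
eef_pos: [0.4054, -0.1191, 0.3253]
ee_rot: [[0.727, 0.687, -0.0], [0.687, -0.727, -0.0], [-0.0, 0.0, -1.0]]
wrist_force: [-1.2, -0.0, -0.1]
width: -0.0
gripper_force: 0.0
```

Call:
jog_arm(
  steps=[
    {"tx":0,"ty":0,"tz":0,"ax":0,"ay":0,"az":-1},
    {"tx":0,"ty":0,"tz":0,"ax":0,"ay":0,"az":-1},
    {"tx":0,"ty":0,"tz":0,"ax":0,"ay":0,"az":-1},
    {"tx":0,"ty":0,"tz":0,"ax":0,"ay":0,"az":-1},
    {"tx":0,"ty":0,"tz":0,"ax":0,"ay":0,"az":-1},
  ],
)

```text
clock: 2.33
eef_pos: [0.4053, -0.1192, 0.3253]
ee_rot: [[0.402, 0.916, -0.0], [0.916, -0.402, 0.0], [-0.0, -0.0, -1.0]]
wrist_force: [0.0, 0.1, -0.5]
width: -0.0
gripper_force: 0.0
```

Call:
jog_arm(
  steps=[
    {"tx":0,"ty":0,"tz":0,"ax":0,"ay":0,"az":-1},
    {"tx":0,"ty":0,"tz":0,"ax":0,"ay":0,"az":-0.9},
    {"tx":0,"ty":0,"tz":0,"ax":0,"ay":0,"az":0},
  ],
)

```text
clock: 2.58
eef_pos: [0.4053, -0.1192, 0.3252]
ee_rot: [[0.26, 0.966, -0.0], [0.966, -0.26, 0.0], [0.0, -0.0, -1.0]]
wrist_force: [0.4, 0.2, 0.7]
width: -0.0003
gripper_force: 0.0
```

```bash
python3 - <<'E'
from cell import observe, optics
from h import *
import pickle
p=np.load("pose.npy")
s=observe(); print(s["clock"],np.round(s["eef_pos"],4),np.round(s["ee_rot"],3).tolist(),np.round(s["wrist_force"],2),np.round(s["joint_pos"],1))
c=optics.read_camera("wrist"); cv2.imwrite("pics/wr2.png",c["image"][:,:,::-1]); pickle.dump(c,open("wr2.pkl","wb"))
print(proj(c,w(p,[(0,.08,.16),(.16,.19,.16),(.16,-.19,.16),(-.16,-.19,.16),(-.16,.19,.16),(-.014,-.105,.236)])).round(0).tolist())
E
```

```text
2.5833 [ 0.4053 -0.1192  0.3252] [[0.26, 0.966, -0.0], [0.966, -0.26, 0.0], [0.0, -0.0, -1.0]] [0.43 0.22 0.71] [-23.4 -21.8 103.9   0.   97.9  -8.3]
[[414.0, -144.0], [685.0, -361.0], [561.0, 215.0], [220.0, 212.0], [172.0, -366.0], [400.0, 127.0]]
```

View pics/wr2.png

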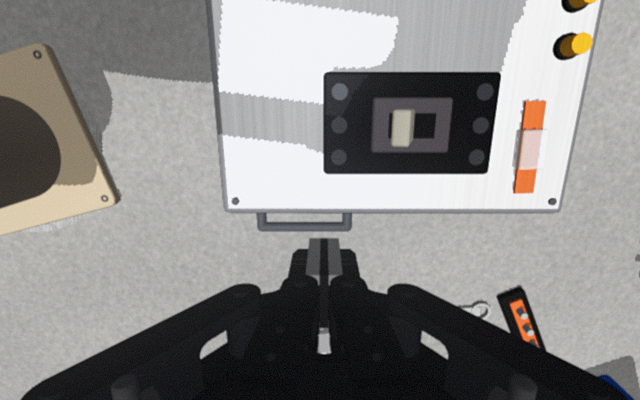

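The wrist view shows the toggle at about (401,127), where the pose predicts (400,127). The near deck corners at (222,211) and (560,211) also agree to a few mm. I'll go in front of the toggle and descend.

Call:
jog_arm(
  steps=[
    {"tx":0.7,"ty":0.26,"tz":0,"ax":0,"ay":0,"az":0},
    {"tx":0.67,"ty":0.26,"tz":0.3,"ax":0,"ay":0,"az":0},
    {"tx":0,"ty":0,"tz":0.8,"ax":0,"ay":0,"az":0},
    {"tx":0,"ty":0,"tz":0.8,"ax":0,"ay":0,"az":0},
    {"tx":0,"ty":0,"tz":0.5,"ax":0,"ay":0,"az":0},
  ],
)

```text
clock: 3.05
eef_pos: [0.439, -0.071, 0.2261]
ee_rot: [[0.265, 0.964, -0.003], [0.964, -0.265, 0.001], [0.0, -0.003, -1.0]]
wrist_force: [-1.1, 0.8, -0.1]
width: -0.0001
gripper_force: 0.0
```

Call:
jog_arm(
  steps=[
    {"tx":0,"ty":0.06,"tz":0,"ax":0,"ay":0,"az":0},
    {"tx":0,"ty":0.06,"tz":0,"ax":0,"ay":0,"az":0},
    {"tx":0,"ty":0.06,"tz":0,"ax":0,"ay":0,"az":0},
  ],
)

```text
clock: 3.3
eef_pos: [0.4478, -0.0741, 0.2311]
ee_rot: [[0.264, 0.964, 0.002], [0.964, -0.264, -0.001], [-0.0, 0.002, -1.0]]
wrist_force: [0.0, 0.9, 0.1]
width: 0.0
gripper_force: 0.0
```

Call:
jog_arm(
  steps=[
    {"tx":0,"ty":0.05,"tz":0,"ax":0,"ay":0,"az":0},
    {"tx":0,"ty":0.05,"tz":0,"ax":0,"ay":0,"az":0},
    {"tx":0,"ty":0.05,"tz":0,"ax":0,"ay":0,"az":0},
  ],
)

```text
clock: 3.55
eef_pos: [0.4528, -0.0755, 0.2317]
ee_rot: [[0.264, 0.965, 0.0], [0.965, -0.264, -0.0], [-0.0, 0.0, -1.0]]
wrist_force: [-8.7, 1.8, 6.8]
width: -0.0
gripper_force: 4.6
```

Call:
jog_arm(
  steps=[
    {"tx":0,"ty":0.05,"tz":0,"ax":0,"ay":0,"az":0},
    {"tx":0,"ty":0.05,"tz":0,"ax":0,"ay":0,"az":0},
  ],
)

```text
clock: 3.72
eef_pos: [0.4571, -0.0767, 0.2317]
ee_rot: [[0.264, 0.965, 0.002], [0.965, -0.264, -0.001], [-0.0, 0.002, -1.0]]
wrist_force: [-6.0, 1.4, 3.6]
width: -0.0
gripper_force: 2.5
```

Call:
jog_arm(
  steps=[
    {"tx":0,"ty":0.05,"tz":0,"ax":0,"ay":0,"az":0},
    {"tx":0,"ty":0.05,"tz":0,"ax":0,"ay":0,"az":0},
  ],
)

```text
clock: 3.88
eef_pos: [0.4613, -0.0778, 0.2311]
ee_rot: [[0.263, 0.965, 0.002], [0.965, -0.263, -0.001], [-0.0, 0.003, -1.0]]
wrist_force: [-1.1, 0.2, 0.4]
width: -0.0001
gripper_force: 0.7
```

Call:
jog_arm(
  steps=[
    {"tx":0,"ty":0.05,"tz":0,"ax":0,"ay":0,"az":0},
    {"tx":0,"ty":0.05,"tz":0,"ax":0,"ay":0,"az":0},
  ],
)

```text
clock: 4.05
eef_pos: [0.4649, -0.0788, 0.2299]
ee_rot: [[0.263, 0.965, 0.002], [0.965, -0.263, -0.0], [0.0, 0.002, -1.0]]
wrist_force: [0.8, -0.4, 0.1]
width: -0.0
gripper_force: 0.0
```

The force rose to about 9 N and then dropped to zero, so the toggle probably snapped over. I'll back off, lift, and go to a viewing pose over the dial.

Call:
jog_arm(
  steps=[
    {"tx":0,"ty":-0.3,"tz":0,"ax":0,"ay":0,"az":0},
    {"tx":0,"ty":0,"tz":-0.8,"ax":0,"ay":0,"az":0},
    {"tx":0,"ty":0,"tz":-0.9,"ax":0,"ay":0,"az":0},
    {"tx":0,"ty":0,"tz":-0.9,"ax":0,"ay":0,"az":0},
    {"tx":0.66,"ty":0.5,"tz":0,"ax":0,"ay":0,"az":0},
  ],
)

```text
clock: 4.47
eef_pos: [0.48, -0.058, 0.3427]
ee_rot: [[0.266, 0.964, 0.012], [0.964, -0.266, -0.005], [-0.001, 0.013, -1.0]]
wrist_force: [0.4, -1.1, 1.5]
width: 0.0002
gripper_force: 0.0
```

Call:
jog_arm(
  steps=[
    {"tx":0.66,"ty":0.5,"tz":0,"ax":0,"ay":0,"az":0},
    {"tx":0.66,"ty":0.5,"tz":0,"ax":0,"ay":0,"az":0},
    {"tx":0.66,"ty":0.5,"tz":0,"ax":0,"ay":0,"az":0},
    {"tx":0,"ty":0,"tz":0,"ax":0,"ay":0,"az":0},
  ],
)

```text
clock: 4.8
eef_pos: [0.5605, 0.0088, 0.3313]
ee_rot: [[0.26, 0.965, -0.001], [0.965, -0.26, 0.002], [0.001, -0.002, -1.0]]
wrist_force: [0.7, 0.3, -0.2]
width: -0.0002
gripper_force: 0.0
```

```bash
python3 - <<'E'
from cell import observe, optics
from h import *
import pickle
p=np.array([.510,.018,np.radians(-15.1)])
s=observe(); print(s["clock"],np.round(s["eef_pos"],4),np.round(s["ee_rot"],3).tolist(),np.round(s["wrist_force"],2),np.round(s["joint_pos"],1))
c=optics.read_camera("wrist"); d=optics.read_camera("scene"); pickle.dump(c,open("wr3.pkl","wb"))
a=c["image"].copy(); b=cv2.resize(d["image"][140:220,280:440],(400,200),interpolation=cv2.INTER_CUBIC)
P=np.zeros((600,640,3),np.uint8);P[:400]=a;P[400:,:400]=b; cv2.imwrite("pics/wr3.png",P[:,:,::-1])
st=lambda n,r,z:(r*np.cos(np.radians(15*(3-n))),.08+r*np.sin(np.radians(15*(3-n))),z)
print(proj(c,w(p,[(0,.08,.185),(.16,.19,.16)]+[st(n,.066,.163) for n in range(7)]+[st(2,.088,.213)])).round(0).tolist())
E
```

```text
4.8 [0.5605 0.0088 0.3313] [[0.26, 0.965, -0.001], [0.965, -0.26, 0.002], [0.001, -0.002, -1.0]] [ 0.65  0.31 -0.24] [-4.4  0.3 83.9  0.1 95.9 10.7]
[[259.0, 95.0], [463.0, -52.0], [317.0, 36.0], [330.0, 54.0], [338.0, 75.0], [340.0, 96.0], [337.0, 116.0], [330.0, 135.0], [318.0, 150.0], [371.0, 60.0]]
```

View pics/wr3.png

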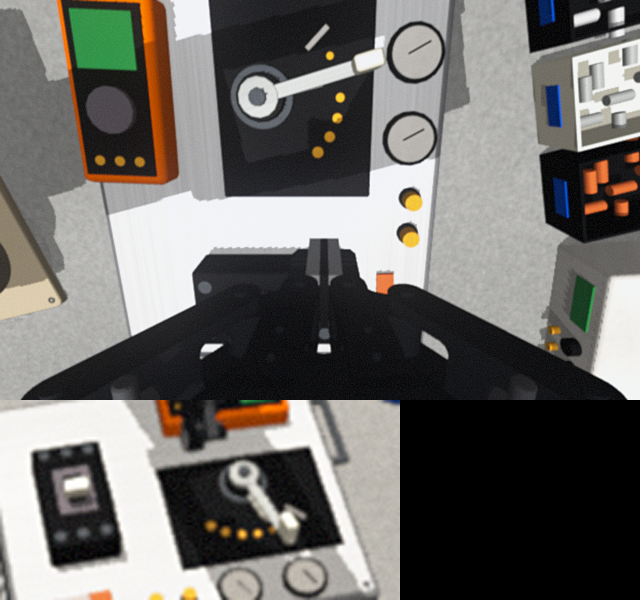

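The studs, hub (258,97) and tab (370,62) all sit within 2 px of prediction, so I correct the axis to about (0.530, 0.094). In the scene crop the toggle leans to the on side. I'll turn the tool to yaw 90° and move to the counter-clockwise side of the tab.

Call:
jog_arm(
  steps=[
    {"tx":0,"ty":0,"tz":0,"ax":0,"ay":0,"az":-0.82},
    {"tx":0,"ty":0,"tz":0,"ax":0,"ay":0,"az":-0.82},
    {"tx":0,"ty":0,"tz":0,"ax":0,"ay":0,"az":-0.82},
    {"tx":0,"ty":0,"tz":0,"ax":0,"ay":0,"az":-0.82},
    {"tx":0.4,"ty":0.2,"tz":0,"ax":0,"ay":0,"az":0},
  ],
)

```text
clock: 5.32
eef_pos: [0.5648, 0.0187, 0.3343]
ee_rot: [[0.003, 1.0, 0.001], [1.0, -0.003, -0.002], [-0.002, 0.001, -1.0]]
wrist_force: [-1.0, 0.4, 0.8]
width: 0.0002
gripper_force: 0.0
```

Call:
jog_arm(
  steps=[
    {"tx":0.8,"ty":0.4,"tz":0,"ax":0,"ay":0,"az":0},
    {"tx":0.8,"ty":0.4,"tz":0,"ax":0,"ay":0,"az":0},
    {"tx":0.8,"ty":0.4,"tz":0,"ax":0,"ay":0,"az":0},
    {"tx":0.1,"ty":0.05,"tz":0,"ax":0,"ay":0,"az":0},
    {"tx":0,"ty":0,"tz":0,"ax":0,"ay":0,"az":0},
  ],
)

```text
clock: 5.73
eef_pos: [0.616, 0.1224, 0.3331]
ee_rot: [[0.002, 1.0, -0.0], [1.0, -0.002, -0.0], [-0.0, -0.0, -1.0]]
wrist_force: [0.0, -0.8, -0.1]
width: -0.0001
gripper_force: 0.0
```

Call:
jog_arm(
  steps=[
    {"tx":0.05,"ty":0.06,"tz":0.7,"ax":0,"ay":0,"az":0},
    {"tx":0,"ty":0,"tz":0.8,"ax":0,"ay":0,"az":0},
    {"tx":0,"ty":0,"tz":0.8,"ax":0,"ay":0,"az":0},
    {"tx":0,"ty":0,"tz":0.7,"ax":0,"ay":0,"az":0},
    {"tx":0,"ty":0,"tz":0.2,"ax":0,"ay":0,"az":0},
  ],
)

```text
clock: 6.15
eef_pos: [0.6153, 0.121, 0.2001]
ee_rot: [[0.005, 1.0, -0.007], [1.0, -0.005, -0.001], [-0.001, -0.007, -1.0]]
wrist_force: [-1.1, 0.1, -1.4]
width: -0.0
gripper_force: 0.0
```

Call:
jog_arm(
  steps=[
    {"tx":-0.05,"ty":0,"tz":0,"ax":0,"ay":0,"az":0},
    {"tx":-0.05,"ty":0,"tz":0,"ax":0,"ay":0,"az":0},
  ],
)

```text
clock: 6.32
eef_pos: [0.6185, 0.1182, 0.2068]
ee_rot: [[0.005, 1.0, 0.001], [1.0, -0.005, -0.0], [-0.0, 0.001, -1.0]]
wrist_force: [0.6, 0.9, 0.5]
width: -0.0001
gripper_force: 0.0
```

Call:
jog_arm(
  steps=[
    {"tx":-0.05,"ty":0,"tz":0.03,"ax":0,"ay":0,"az":0},
    {"tx":-0.05,"ty":0,"tz":0.03,"ax":0,"ay":0,"az":0},
    {"tx":-0.045,"ty":0,"tz":0,"ax":0,"ay":0,"az":0},
  ],
)

```text
clock: 6.57
eef_pos: [0.6194, 0.1131, 0.2049]
ee_rot: [[0.004, 1.0, 0.003], [1.0, -0.004, 0.0], [0.0, 0.003, -1.0]]
wrist_force: [-1.0, 0.3, 0.1]
width: 0.0002
gripper_force: 0.1
```

Call:
jog_arm(
  steps=[
    {"tx":-0.045,"ty":0.009,"tz":0,"ax":0,"ay":0,"az":0.256},
    {"tx":-0.045,"ty":0.009,"tz":0,"ax":0,"ay":0,"az":0.256},
    {"tx":-0.045,"ty":0.009,"tz":0,"ax":0,"ay":0,"az":0.256},
  ],
)

```text
clock: 6.82
eef_pos: [0.6196, 0.1081, 0.2034]
ee_rot: [[0.067, 0.998, 0.001], [0.998, -0.067, 0.0], [0.0, 0.001, -1.0]]
wrist_force: [0.1, 0.9, -0.1]
width: -0.0
gripper_force: 0.5
```

Call:
jog_arm(
  steps=[
    {"tx":-0.045,"ty":0.009,"tz":0,"ax":0,"ay":0,"az":0.256},
    {"tx":-0.045,"ty":0.009,"tz":0,"ax":0,"ay":0,"az":0.256},
    {"tx":-0.045,"ty":0.009,"tz":0,"ax":0,"ay":0,"az":0.256},
  ],
)

```text
clock: 7.07
eef_pos: [0.6201, 0.1027, 0.203]
ee_rot: [[0.128, 0.992, 0.0], [0.992, -0.128, 0.0], [0.0, 0.0, -1.0]]
wrist_force: [0.9, 0.4, 0.8]
width: 0.0001
gripper_force: 0.9
```

Call:
jog_arm(
  steps=[
    {"tx":-0.045,"ty":0.009,"tz":0,"ax":0,"ay":0,"az":0.256},
    {"tx":-0.045,"ty":0.009,"tz":0,"ax":0,"ay":0,"az":0.256},
    {"tx":-0.045,"ty":0.009,"tz":0,"ax":0,"ay":0,"az":0.256},
  ],
)

```text
clock: 7.32
eef_pos: [0.6204, 0.0971, 0.2031]
ee_rot: [[0.189, 0.982, 0.001], [0.982, -0.189, 0.0], [0.0, 0.0, -1.0]]
wrist_force: [1.1, 1.9, 1.6]
width: 0.0003
gripper_force: 1.3
```

Call:
jog_arm(
  steps=[
    {"tx":-0.045,"ty":0.009,"tz":0,"ax":0,"ay":0,"az":0.256},
    {"tx":-0.045,"ty":0.009,"tz":0,"ax":0,"ay":0,"az":0.256},
    {"tx":-0.045,"ty":0.009,"tz":0,"ax":0,"ay":0,"az":0.256},
  ],
)

```text
clock: 7.57
eef_pos: [0.6204, 0.0916, 0.2031]
ee_rot: [[0.249, 0.969, 0.001], [0.969, -0.249, 0.0], [0.0, 0.001, -1.0]]
wrist_force: [2.9, 3.1, 1.4]
width: -0.0001
gripper_force: 1.8
```

Call:
jog_arm(
  steps=[
    {"tx":-0.045,"ty":0.009,"tz":0,"ax":0,"ay":0,"az":0.256},
    {"tx":-0.045,"ty":0.009,"tz":0,"ax":0,"ay":0,"az":0.256},
  ],
)

```text
clock: 7.73
eef_pos: [0.6201, 0.0879, 0.2031]
ee_rot: [[0.288, 0.958, 0.001], [0.958, -0.288, 0.0], [0.0, 0.001, -1.0]]
wrist_force: [4.2, 3.8, 1.0]
width: -0.0004
gripper_force: 2.0
```

Call:
jog_arm(
  steps=[
    {"tx":-0.045,"ty":0.009,"tz":0,"ax":0,"ay":0,"az":0.256},
    {"tx":-0.045,"ty":0.009,"tz":0,"ax":0,"ay":0,"az":0.256},
    {"tx":-0.045,"ty":0.009,"tz":0,"ax":0,"ay":0,"az":0.256},
  ],
)

```text
clock: 7.98
eef_pos: [0.6196, 0.0824, 0.2031]
ee_rot: [[0.346, 0.938, 0.001], [0.938, -0.346, 0.0], [0.001, 0.001, -1.0]]
wrist_force: [3.5, 4.3, 0.9]
width: -0.0
gripper_force: 2.5
```

Call:
jog_arm(
  steps=[
    {"tx":-0.045,"ty":0.009,"tz":0,"ax":0,"ay":0,"az":0.256},
    {"tx":-0.045,"ty":0.009,"tz":0,"ax":0,"ay":0,"az":0.256},
    {"tx":-0.045,"ty":0.009,"tz":0,"ax":0,"ay":0,"az":0.256},
  ],
)

```text
clock: 8.23
eef_pos: [0.6187, 0.0771, 0.2031]
ee_rot: [[0.403, 0.915, 0.001], [0.915, -0.403, 0.0], [0.001, 0.001, -1.0]]
wrist_force: [4.6, 4.0, 2.4]
width: 0.0002
gripper_force: 2.9
```

Call:
jog_arm(
  steps=[
    {"tx":-0.045,"ty":0.009,"tz":0,"ax":0,"ay":0,"az":0.256},
    {"tx":-0.045,"ty":0.009,"tz":0,"ax":0,"ay":0,"az":0.256},
    {"tx":-0.045,"ty":0.009,"tz":0,"ax":0,"ay":0,"az":0.256},
  ],
)

```text
clock: 8.48
eef_pos: [0.6175, 0.0719, 0.2031]
ee_rot: [[0.459, 0.889, 0.001], [0.889, -0.459, 0.001], [0.001, 0.001, -1.0]]
wrist_force: [5.4, 4.9, 1.0]
width: 0.0005
gripper_force: 3.3
```

Call:
jog_arm(
  steps=[
    {"tx":-0.045,"ty":0.009,"tz":0,"ax":0,"ay":0,"az":0.256},
    {"tx":-0.045,"ty":0.009,"tz":0,"ax":0,"ay":0,"az":0.256},
    {"tx":-0.045,"ty":0.009,"tz":0,"ax":0,"ay":0,"az":0.256},
  ],
)

```text
clock: 8.73
eef_pos: [0.616, 0.0667, 0.2031]
ee_rot: [[0.512, 0.859, 0.002], [0.859, -0.512, 0.001], [0.001, 0.001, -1.0]]
wrist_force: [5.5, 4.7, 0.3]
width: -0.0001
gripper_force: 3.7
```

Call:
jog_arm(
  steps=[
    {"tx":-0.045,"ty":0.009,"tz":0,"ax":0,"ay":0,"az":0.256},
    {"tx":-0.045,"ty":0.009,"tz":0,"ax":0,"ay":0,"az":0.256},
    {"tx":-0.045,"ty":0.009,"tz":0,"ax":0,"ay":0,"az":0.256},
  ],
)

```text
clock: 8.98
eef_pos: [0.6142, 0.0616, 0.2032]
ee_rot: [[0.564, 0.826, 0.002], [0.826, -0.564, 0.001], [0.002, 0.001, -1.0]]
wrist_force: [6.4, 5.5, -0.6]
width: -0.0002
gripper_force: 4.1
```

Call:
jog_arm(
  steps=[
    {"tx":-0.045,"ty":0.009,"tz":0,"ax":0,"ay":0,"az":0.256},
    {"tx":-0.045,"ty":0.009,"tz":0,"ax":0,"ay":0,"az":0.256},
    {"tx":-0.045,"ty":0.009,"tz":0,"ax":0,"ay":0,"az":0.256},
  ],
)

```text
clock: 9.23
eef_pos: [0.6121, 0.0566, 0.2032]
ee_rot: [[0.614, 0.79, 0.002], [0.79, -0.614, 0.001], [0.002, 0.001, -1.0]]
wrist_force: [8.7, 5.1, -0.9]
width: -0.0002
gripper_force: 4.5
```

Call:
jog_arm(
  steps=[
    {"tx":-0.045,"ty":0.009,"tz":0,"ax":0,"ay":0,"az":0.256},
    {"tx":-0.045,"ty":0.009,"tz":0,"ax":0,"ay":0,"az":0.256},
    {"tx":-0.045,"ty":0.009,"tz":0,"ax":0,"ay":0,"az":0.256},
  ],
)

```text
clock: 9.48
eef_pos: [0.6097, 0.0517, 0.2032]
ee_rot: [[0.661, 0.75, 0.003], [0.75, -0.661, 0.001], [0.002, 0.001, -1.0]]
wrist_force: [9.0, 5.0, -0.6]
width: 0.0001
gripper_force: 4.8
```

Call:
jog_arm(
  steps=[
    {"tx":-0.045,"ty":0.009,"tz":0,"ax":0,"ay":0,"az":0.256},
    {"tx":-0.045,"ty":0.009,"tz":0,"ax":0,"ay":0,"az":0.256},
    {"tx":-0.045,"ty":0.009,"tz":0,"ax":0,"ay":0,"az":0.256},
  ],
)

```text
clock: 9.73
eef_pos: [0.607, 0.047, 0.2032]
ee_rot: [[0.706, 0.708, 0.003], [0.708, -0.706, 0.001], [0.003, 0.002, -1.0]]
wrist_force: [10.0, 5.5, -1.2]
width: 0.0003
gripper_force: 5.2
```

Call:
jog_arm(
  steps=[
    {"tx":-0.045,"ty":0.009,"tz":0,"ax":0,"ay":0,"az":0.256},
    {"tx":-0.045,"ty":0.009,"tz":0,"ax":0,"ay":0,"az":0.256},
  ],
)

```text
clock: 9.9
eef_pos: [0.6051, 0.0439, 0.2032]
ee_rot: [[0.734, 0.679, 0.003], [0.679, -0.734, 0.001], [0.003, 0.002, -1.0]]
wrist_force: [10.3, 4.7, -0.8]
width: 0.0002
gripper_force: 5.5
```

Call:
jog_arm(
  steps=[
    {"tx":-0.045,"ty":0.009,"tz":0,"ax":0,"ay":0,"az":0.256},
    {"tx":-0.045,"ty":0.009,"tz":0,"ax":0,"ay":0,"az":0.256},
  ],
)

```text
clock: 10.07
eef_pos: [0.603, 0.0409, 0.2032]
ee_rot: [[0.761, 0.648, 0.004], [0.648, -0.761, 0.001], [0.003, 0.002, -1.0]]
wrist_force: [12.0, 3.9, -2.5]
width: 0.0001
gripper_force: 5.7
```

Call:
jog_arm(
  steps=[
    {"tx":0,"ty":0,"tz":0,"ax":0,"ay":0,"az":0},
    {"tx":0,"ty":0,"tz":0,"ax":0,"ay":0,"az":0},
  ],
)

```text
clock: 10.23
eef_pos: [0.6029, 0.0408, 0.2032]
ee_rot: [[0.761, 0.649, 0.003], [0.649, -0.761, 0.001], [0.003, 0.002, -1.0]]
wrist_force: [10.7, 4.5, -1.9]
width: 0.0002
gripper_force: 5.3
```

Call:
jog_arm(
  steps=[
    {"tx":0,"ty":0,"tz":0,"ax":0,"ay":0,"az":0},
    {"tx":0,"ty":0,"tz":0,"ax":0,"ay":0,"az":0},
    {"tx":0,"ty":0,"tz":0,"ax":0,"ay":0,"az":0},
  ],
)

```text
clock: 10.48
eef_pos: [0.6026, 0.0406, 0.2032]
ee_rot: [[0.761, 0.649, 0.003], [0.649, -0.761, 0.0], [0.002, 0.002, -1.0]]
wrist_force: [7.4, 2.2, 0.2]
width: 0.0
gripper_force: 4.0
```

The grip reading dropped from 5.7 to 4.0 while holding, so the switch has snapped to step three. I'll ease back along the same arc.

Call:
jog_arm(
  steps=[
    {"tx":0.07,"ty":-0.014,"tz":0,"ax":0,"ay":0,"az":-0.4},
    {"tx":0.09,"ty":-0.018,"tz":0,"ax":0,"ay":0,"az":-0.512},
    {"tx":0.09,"ty":-0.018,"tz":0,"ax":0,"ay":0,"az":-0.512},
    {"tx":0.09,"ty":-0.018,"tz":0,"ax":0,"ay":0,"az":-0.512},
    {"tx":0.09,"ty":-0.018,"tz":0,"ax":0,"ay":0,"az":-0.512},
  ],
)

```text
clock: 10.9
eef_pos: [0.6116, 0.0554, 0.203]
ee_rot: [[0.619, 0.786, 0.001], [0.786, -0.619, 0.0], [0.001, 0.0, -1.0]]
wrist_force: [3.5, 4.1, 1.5]
width: -0.0002
gripper_force: 2.5
```

Call:
jog_arm(
  steps=[
    {"tx":0.09,"ty":-0.018,"tz":0,"ax":0,"ay":0,"az":-0.512},
    {"tx":0.09,"ty":-0.018,"tz":0,"ax":0,"ay":0,"az":-0.512},
    {"tx":0.09,"ty":-0.018,"tz":0,"ax":0,"ay":0,"az":-0.512},
    {"tx":0.09,"ty":-0.018,"tz":0,"ax":0,"ay":0,"az":-0.512},
    {"tx":0.07,"ty":-0.014,"tz":0,"ax":0,"ay":0,"az":-0.4},
  ],
)

```text
clock: 11.32
eef_pos: [0.6177, 0.0716, 0.2028]
ee_rot: [[0.454, 0.891, -0.001], [0.891, -0.454, 0.0], [-0.0, -0.001, -1.0]]
wrist_force: [-0.1, 1.9, 1.3]
width: 0.0
gripper_force: 1.2
```

Call:
jog_arm(
  steps=[
    {"tx":0.07,"ty":-0.014,"tz":0,"ax":0,"ay":0,"az":-0.4},
    {"tx":0.07,"ty":-0.014,"tz":0,"ax":0,"ay":0,"az":-0.4},
    {"tx":0.07,"ty":-0.014,"tz":0,"ax":0,"ay":0,"az":-0.4},
    {"tx":0.07,"ty":-0.014,"tz":0,"ax":0,"ay":0,"az":-0.4},
    {"tx":0.07,"ty":-0.014,"tz":0,"ax":0,"ay":0,"az":-0.4},
  ],
)

```text
clock: 11.73
eef_pos: [0.6203, 0.0849, 0.2023]
ee_rot: [[0.307, 0.952, -0.002], [0.952, -0.307, -0.001], [-0.001, -0.002, -1.0]]
wrist_force: [0.1, 0.6, 0.2]
width: 0.0004
gripper_force: 0.2
```

Call:
jog_arm(
  steps=[
    {"tx":0.09,"ty":-0.018,"tz":0,"ax":0,"ay":0,"az":-0.512},
    {"tx":0.09,"ty":-0.018,"tz":0,"ax":0,"ay":0,"az":-0.512},
    {"tx":0.09,"ty":-0.018,"tz":0,"ax":0,"ay":0,"az":-0.512},
    {"tx":0.09,"ty":-0.018,"tz":0,"ax":0,"ay":0,"az":-0.512},
    {"tx":0,"ty":0,"tz":0,"ax":0,"ay":0,"az":0},
  ],
)

```text
clock: 12.15
eef_pos: [0.6209, 0.0998, 0.2021]
ee_rot: [[0.147, 0.989, -0.002], [0.989, -0.147, -0.001], [-0.001, -0.002, -1.0]]
wrist_force: [-0.8, 0.8, -0.3]
width: -0.0
gripper_force: 0.0
```

Call:
jog_arm(
  steps=[
    {"tx":0,"ty":0,"tz":0,"ax":0,"ay":0,"az":0},
    {"tx":0,"ty":0,"tz":0,"ax":0,"ay":0,"az":0},
    {"tx":0,"ty":0,"tz":0,"ax":0,"ay":0,"az":0},
    {"tx":0,"ty":0,"tz":0,"ax":0,"ay":0,"az":0},
    {"tx":0,"ty":0,"tz":0,"ax":0,"ay":0,"az":0},
  ],
)

```text
clock: 12.57
eef_pos: [0.6217, 0.0997, 0.2029]
ee_rot: [[0.148, 0.989, -0.0], [0.989, -0.148, -0.0], [-0.0, -0.0, -1.0]]
wrist_force: [0.6, 0.7, 0.4]
width: -0.0
gripper_force: 0.0
```

Call:
jog_arm(
  steps=[
    {"tx":0,"ty":0,"tz":0,"ax":0,"ay":0,"az":0},
    {"tx":0,"ty":0,"tz":0,"ax":0,"ay":0,"az":0},
    {"tx":0,"ty":0,"tz":0,"ax":0,"ay":0,"az":0},
    {"tx":0,"ty":0,"tz":0,"ax":0,"ay":0,"az":0},
    {"tx":0,"ty":0,"tz":0,"ax":0,"ay":0,"az":0},
  ],
)

```text
clock: 12.98
eef_pos: [0.6218, 0.1, 0.2029]
ee_rot: [[0.148, 0.989, 0.0], [0.989, -0.148, 0.0], [0.0, 0.0, -1.0]]
wrist_force: [0.7, -0.2, 0.6]
width: 0.0001
gripper_force: 0.0
```

```bash
python3 - <<'E'
from cell import observe, optics
from h import *
p=np.array([.5096,.0163,np.radians(-15.1)])
d=optics.read_camera("scene"); st=lambda n,r,z:(r*np.cos(np.radians(15*(3-n))),.08+r*np.sin(np.radians(15*(3-n))),z)
o=np.array([270,130]);b=cv2.resize(d["image"][130:240,270:430],(800,550),interpolation=cv2.INTER_CUBIC)
cv2.imwrite("pics/sc4.png",b[:,:,::-1])
print("tab top 1..5",((proj(d,w(p,[st(n,.088,.213) for n in range(1,6)]))-o)*5).round(0).tolist())
E
```

```text
tab top 1..5 [[661.0, 269.0], [626.0, 290.0], [584.0, 301.0], [540.0, 304.0], [495.0, 296.0]]
```

View pics/sc4.png

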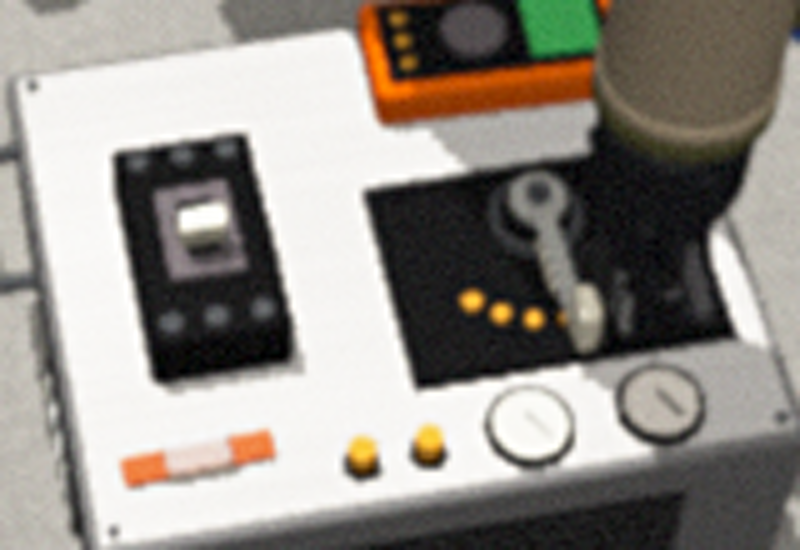

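The scene crop puts the tab top at (588,295), against a predicted (584,301) for step 3, and the toggle is on. Next is the second click, where I expect the snap at a TCP angle of about −51°.

Call:
jog_arm(
  steps=[
    {"tx":-0.09,"ty":0.016,"tz":0,"ax":0,"ay":0,"az":0.512},
    {"tx":-0.07,"ty":0.012,"tz":0,"ax":0,"ay":0,"az":0.4},
    {"tx":-0.05,"ty":0.009,"tz":0,"ax":0,"ay":0,"az":0.284},
    {"tx":-0.05,"ty":0.009,"tz":0,"ax":0,"ay":0,"az":0.284},
    {"tx":-0.05,"ty":0.009,"tz":0,"ax":0,"ay":0,"az":0.284},
  ],
)

```text
clock: 13.45
eef_pos: [0.6215, 0.0873, 0.2029]
ee_rot: [[0.287, 0.958, 0.0], [0.958, -0.287, 0.0], [0.0, 0.0, -1.0]]
wrist_force: [-0.2, 0.5, -0.3]
width: -0.0001
gripper_force: 0.2
```

Call:
jog_arm(
  steps=[
    {"tx":-0.05,"ty":0.009,"tz":0,"ax":0,"ay":0,"az":0.284},
    {"tx":-0.05,"ty":0.009,"tz":0,"ax":0,"ay":0,"az":0.284},
    {"tx":-0.05,"ty":0.009,"tz":0,"ax":0,"ay":0,"az":0.284},
    {"tx":-0.05,"ty":0.009,"tz":0,"ax":0,"ay":0,"az":0.284},
    {"tx":-0.05,"ty":0.009,"tz":0,"ax":0,"ay":0,"az":0.284},
  ],
)

```text
clock: 13.87
eef_pos: [0.62, 0.0774, 0.203]
ee_rot: [[0.394, 0.919, 0.001], [0.919, -0.394, 0.0], [0.0, 0.0, -1.0]]
wrist_force: [1.9, 1.3, -1.1]
width: 0.0003
gripper_force: 1.0
```

Call:
jog_arm(
  steps=[
    {"tx":-0.05,"ty":0.009,"tz":0,"ax":0,"ay":0,"az":0.284},
    {"tx":-0.05,"ty":0.009,"tz":0,"ax":0,"ay":0,"az":0.284},
    {"tx":-0.05,"ty":0.009,"tz":0,"ax":0,"ay":0,"az":0.284},
    {"tx":-0.05,"ty":0.009,"tz":0,"ax":0,"ay":0,"az":0.284},
    {"tx":-0.05,"ty":0.009,"tz":0,"ax":0,"ay":0,"az":0.284},
  ],
)

```text
clock: 14.28
eef_pos: [0.6173, 0.0675, 0.2031]
ee_rot: [[0.496, 0.868, 0.001], [0.868, -0.496, 0.0], [0.0, 0.001, -1.0]]
wrist_force: [5.4, 1.6, -0.5]
width: -0.0002
gripper_force: 1.8
```

Call:
jog_arm(
  steps=[
    {"tx":-0.05,"ty":0.009,"tz":0,"ax":0,"ay":0,"az":0.284},
    {"tx":-0.05,"ty":0.009,"tz":0,"ax":0,"ay":0,"az":0.284},
    {"tx":-0.05,"ty":0.009,"tz":0,"ax":0,"ay":0,"az":0.284},
    {"tx":-0.05,"ty":0.009,"tz":0,"ax":0,"ay":0,"az":0.284},
    {"tx":-0.05,"ty":0.009,"tz":0,"ax":0,"ay":0,"az":0.284},
  ],
)

```text
clock: 14.7
eef_pos: [0.6137, 0.0581, 0.2031]
ee_rot: [[0.591, 0.807, 0.001], [0.807, -0.591, 0.0], [0.001, 0.001, -1.0]]
wrist_force: [6.4, 1.5, -0.7]
width: -0.0
gripper_force: 2.6
```

Call:
jog_arm(
  steps=[
    {"tx":-0.05,"ty":0.009,"tz":0,"ax":0,"ay":0,"az":0.284},
    {"tx":-0.05,"ty":0.009,"tz":0,"ax":0,"ay":0,"az":0.284},
    {"tx":-0.05,"ty":0.009,"tz":0,"ax":0,"ay":0,"az":0.284},
    {"tx":-0.05,"ty":0.009,"tz":0,"ax":0,"ay":0,"az":0.284},
    {"tx":-0.05,"ty":0.009,"tz":0,"ax":0,"ay":0,"az":0.284},
  ],
)

```text
clock: 15.12
eef_pos: [0.6092, 0.0491, 0.2032]
ee_rot: [[0.679, 0.734, 0.002], [0.734, -0.679, 0.0], [0.001, 0.001, -1.0]]
wrist_force: [8.3, 1.5, -1.7]
width: -0.0001
gripper_force: 3.3
```

Call:
jog_arm(
  steps=[
    {"tx":-0.05,"ty":0.009,"tz":0,"ax":0,"ay":0,"az":0.284},
    {"tx":-0.05,"ty":0.009,"tz":0,"ax":0,"ay":0,"az":0.284},
    {"tx":-0.05,"ty":0.009,"tz":0,"ax":0,"ay":0,"az":0.284},
    {"tx":-0.05,"ty":0.009,"tz":0,"ax":0,"ay":0,"az":0.284},
    {"tx":-0.05,"ty":0.009,"tz":0,"ax":0,"ay":0,"az":0.284},
  ],
)

```text
clock: 15.53
eef_pos: [0.6037, 0.0407, 0.2033]
ee_rot: [[0.758, 0.653, 0.003], [0.653, -0.758, -0.0], [0.002, 0.002, -1.0]]
wrist_force: [11.0, 1.3, -2.8]
width: -0.0
gripper_force: 4.1
```

Call:
jog_arm(
  steps=[
    {"tx":-0.05,"ty":0.009,"tz":0,"ax":0,"ay":0,"az":0.284},
    {"tx":-0.05,"ty":0.009,"tz":0,"ax":0,"ay":0,"az":0.284},
    {"tx":-0.05,"ty":0.009,"tz":0,"ax":0,"ay":0,"az":0.284},
  ],
)

```text
clock: 15.78
eef_pos: [0.6, 0.0359, 0.2033]
ee_rot: [[0.8, 0.6, 0.003], [0.6, -0.8, -0.0], [0.003, 0.002, -1.0]]
wrist_force: [10.7, 0.5, -4.1]
width: -0.0001
gripper_force: 4.5
```

Call:
jog_arm(
  steps=[
    {"tx":-0.05,"ty":0.009,"tz":0,"ax":0,"ay":0,"az":0.284},
    {"tx":-0.05,"ty":0.009,"tz":0,"ax":0,"ay":0,"az":0.284},
    {"tx":-0.05,"ty":0.009,"tz":0,"ax":0,"ay":0,"az":0.284},
    {"tx":-0.05,"ty":0.009,"tz":0,"ax":0,"ay":0,"az":0.284},
  ],
)

```text
clock: 16.12
eef_pos: [0.5945, 0.03, 0.2034]
ee_rot: [[0.852, 0.524, 0.004], [0.524, -0.852, -0.001], [0.003, 0.003, -1.0]]
wrist_force: [11.7, -0.4, -4.3]
width: -0.0002
gripper_force: 5.1
```

Call:
jog_arm(
  steps=[
    {"tx":-0.05,"ty":0.009,"tz":0,"ax":0,"ay":0,"az":0.284},
    {"tx":-0.05,"ty":0.009,"tz":0,"ax":0,"ay":0,"az":0.284},
    {"tx":-0.05,"ty":0.009,"tz":0,"ax":0,"ay":0,"az":0.284},
  ],
)

```text
clock: 16.37
eef_pos: [0.5901, 0.0259, 0.2034]
ee_rot: [[0.885, 0.465, 0.004], [0.465, -0.885, -0.001], [0.004, 0.003, -1.0]]
wrist_force: [13.6, -0.7, -5.0]
width: -0.0003
gripper_force: 5.5
```

Call:
jog_arm(
  steps=[
    {"tx":-0.025,"ty":0.005,"tz":0,"ax":0,"ay":0,"az":0.142},
    {"tx":0,"ty":0,"tz":0,"ax":0,"ay":0,"az":0},
    {"tx":0,"ty":0,"tz":0,"ax":0,"ay":0,"az":0},
  ],
)

```text
clock: 16.62
eef_pos: [0.5893, 0.0252, 0.2034]
ee_rot: [[0.89, 0.456, 0.004], [0.456, -0.89, -0.001], [0.004, 0.003, -1.0]]
wrist_force: [14.0, -0.5, -4.1]
width: -0.0003
gripper_force: 5.4
```

Call:
jog_arm(
  steps=[
    {"tx":0,"ty":0,"tz":0,"ax":0,"ay":0,"az":0},
    {"tx":0,"ty":0,"tz":0,"ax":0,"ay":0,"az":0},
    {"tx":0,"ty":0,"tz":0,"ax":0,"ay":0,"az":0},
  ],
)

```text
clock: 16.87
eef_pos: [0.5893, 0.0252, 0.2034]
ee_rot: [[0.89, 0.456, 0.004], [0.456, -0.89, -0.001], [0.003, 0.003, -1.0]]
wrist_force: [12.3, -0.9, -3.8]
width: 0.0003
gripper_force: 5.3
```

Call:
jog_arm(
  steps=[
    {"tx":-0.04,"ty":0.007,"tz":0,"ax":0,"ay":0,"az":0.227},
    {"tx":-0.02,"ty":0.004,"tz":0,"ax":0,"ay":0,"az":0.114},
    {"tx":0,"ty":0,"tz":0,"ax":0,"ay":0,"az":0},
    {"tx":0,"ty":0,"tz":0,"ax":0,"ay":0,"az":0},
  ],
)

```text
clock: 17.2
eef_pos: [0.5869, 0.0237, 0.2035]
ee_rot: [[0.902, 0.431, 0.003], [0.431, -0.902, -0.001], [0.003, 0.002, -1.0]]
wrist_force: [9.3, -1.5, -2.8]
width: -0.0003
gripper_force: 4.0
```

Call:
jog_arm(
  steps=[
    {"tx":0,"ty":0,"tz":0,"ax":0,"ay":0,"az":0},
    {"tx":0,"ty":0,"tz":0,"ax":0,"ay":0,"az":0},
    {"tx":0,"ty":0,"tz":0,"ax":0,"ay":0,"az":0},
  ],
)

```text
clock: 17.45
eef_pos: [0.5869, 0.0237, 0.2035]
ee_rot: [[0.902, 0.431, 0.003], [0.431, -0.902, -0.001], [0.003, 0.002, -1.0]]
wrist_force: [9.9, -0.8, -1.4]
width: -0.0001
gripper_force: 4.0
```

The second snap is confirmed (5.5→4.0). I'll ease back and dwell at step four.

Call:
jog_arm(
  steps=[
    {"tx":0.07,"ty":-0.014,"tz":0,"ax":0,"ay":0,"az":-0.4},
    {"tx":0.09,"ty":-0.018,"tz":0,"ax":0,"ay":0,"az":-0.512},
    {"tx":0.09,"ty":-0.018,"tz":0,"ax":0,"ay":0,"az":-0.512},
    {"tx":0.09,"ty":-0.018,"tz":0,"ax":0,"ay":0,"az":-0.512},
    {"tx":0.09,"ty":-0.018,"tz":0,"ax":0,"ay":0,"az":-0.512},
  ],
)

```text
clock: 17.87
eef_pos: [0.5995, 0.0359, 0.2033]
ee_rot: [[0.8, 0.601, 0.002], [0.601, -0.8, -0.0], [0.001, 0.001, -1.0]]
wrist_force: [5.4, 1.4, -0.8]
width: 0.0002
gripper_force: 2.5
```

Call:
jog_arm(
  steps=[
    {"tx":0.09,"ty":-0.018,"tz":0,"ax":0,"ay":0,"az":-0.512},
    {"tx":0.09,"ty":-0.018,"tz":0,"ax":0,"ay":0,"az":-0.512},
    {"tx":0.09,"ty":-0.018,"tz":0,"ax":0,"ay":0,"az":-0.512},
    {"tx":0.09,"ty":-0.018,"tz":0,"ax":0,"ay":0,"az":-0.512},
    {"tx":0.07,"ty":-0.014,"tz":0,"ax":0,"ay":0,"az":-0.4},
  ],
)

```text
clock: 18.28
eef_pos: [0.6094, 0.0502, 0.2032]
ee_rot: [[0.667, 0.745, -0.0], [0.745, -0.667, 0.0], [0.0, -0.0, -1.0]]
wrist_force: [1.9, 0.9, 1.4]
width: 0.0002
gripper_force: 1.2
```

Call:
jog_arm(
  steps=[
    {"tx":0.07,"ty":-0.014,"tz":0,"ax":0,"ay":0,"az":-0.4},
    {"tx":0.07,"ty":-0.014,"tz":0,"ax":0,"ay":0,"az":-0.4},
    {"tx":0.07,"ty":-0.014,"tz":0,"ax":0,"ay":0,"az":-0.4},
    {"tx":0.07,"ty":-0.014,"tz":0,"ax":0,"ay":0,"az":-0.4},
    {"tx":0.07,"ty":-0.014,"tz":0,"ax":0,"ay":0,"az":-0.4},
  ],
)

```text
clock: 18.7
eef_pos: [0.6152, 0.0625, 0.2027]
ee_rot: [[0.541, 0.841, -0.002], [0.841, -0.541, -0.0], [-0.001, -0.001, -1.0]]
wrist_force: [-0.3, 0.8, -0.5]
width: -0.0
gripper_force: 0.2
```

Call:
jog_arm(
  steps=[
    {"tx":0.09,"ty":-0.018,"tz":0,"ax":0,"ay":0,"az":-0.512},
    {"tx":0.09,"ty":-0.018,"tz":0,"ax":0,"ay":0,"az":-0.512},
    {"tx":0.09,"ty":-0.018,"tz":0,"ax":0,"ay":0,"az":-0.512},
    {"tx":0.09,"ty":-0.018,"tz":0,"ax":0,"ay":0,"az":-0.512},
    {"tx":0,"ty":0,"tz":0,"ax":0,"ay":0,"az":0},
  ],
)

```text
clock: 19.12
eef_pos: [0.6197, 0.0768, 0.2025]
ee_rot: [[0.395, 0.919, -0.002], [0.919, -0.395, -0.0], [-0.001, -0.001, -1.0]]
wrist_force: [0.6, 1.3, -0.0]
width: 0.0001
gripper_force: 0.0
```

Call:
jog_arm(
  steps=[
    {"tx":0,"ty":0,"tz":0,"ax":0,"ay":0,"az":0},
    {"tx":0,"ty":0,"tz":0,"ax":0,"ay":0,"az":0},
    {"tx":0,"ty":0,"tz":0,"ax":0,"ay":0,"az":0},
    {"tx":0,"ty":0,"tz":0,"ax":0,"ay":0,"az":0},
    {"tx":0,"ty":0,"tz":0,"ax":0,"ay":0,"az":0},
  ],
)

```text
clock: 19.53
eef_pos: [0.6203, 0.0764, 0.2029]
ee_rot: [[0.397, 0.918, -0.0], [0.918, -0.397, -0.0], [-0.0, -0.0, -1.0]]
wrist_force: [0.2, 0.3, 0.0]
width: 0.0001
gripper_force: 0.0
```

Call:
jog_arm(
  steps=[
    {"tx":0,"ty":0,"tz":0,"ax":0,"ay":0,"az":0},
    {"tx":0,"ty":0,"tz":0,"ax":0,"ay":0,"az":0},
    {"tx":0,"ty":0,"tz":0,"ax":0,"ay":0,"az":0},
    {"tx":0,"ty":0,"tz":0,"ax":0,"ay":0,"az":0},
    {"tx":0,"ty":0,"tz":0,"ax":0,"ay":0,"az":0},
  ],
)

```text
clock: 19.95
eef_pos: [0.6204, 0.0766, 0.2029]
ee_rot: [[0.397, 0.918, 0.0], [0.918, -0.397, 0.0], [0.0, 0.0, -1.0]]
wrist_force: [-0.2, 0.5, 0.8]
width: 0.0001
gripper_force: 0.0
```

```bash
python3 - <<'E'
from cell import observe, optics
from h import *
d=optics.read_camera("scene")
b=cv2.resize(d["image"][130:240,270:430],(800,550),interpolation=cv2.INTER_CUBIC)
cv2.imwrite("pics/sc5.png",b[:,:,::-1])
E
```

```text
(no output)
```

View pics/sc5.png

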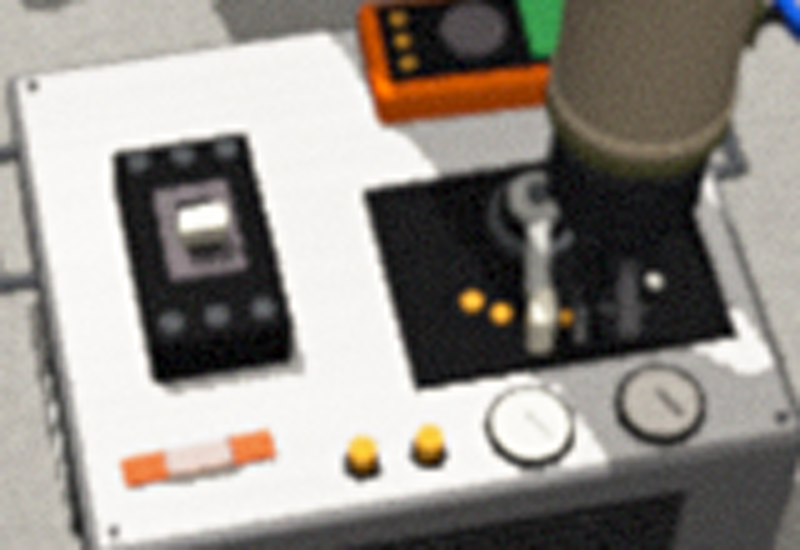

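The scene crop shows the tab at (541,305), where step 4 predicts (540,304). Third click: the snap is expected at a yaw of about 11°.

Call:
jog_arm(
  steps=[
    {"tx":-0.09,"ty":0.016,"tz":0,"ax":0,"ay":0,"az":0.512},
    {"tx":-0.07,"ty":0.012,"tz":0,"ax":0,"ay":0,"az":0.4},
    {"tx":-0.05,"ty":0.009,"tz":0,"ax":0,"ay":0,"az":0.284},
    {"tx":-0.05,"ty":0.009,"tz":0,"ax":0,"ay":0,"az":0.284},
    {"tx":-0.05,"ty":0.009,"tz":0,"ax":0,"ay":0,"az":0.284},
  ],
)

```text
clock: 20.42
eef_pos: [0.6168, 0.0645, 0.2029]
ee_rot: [[0.523, 0.852, 0.0], [0.852, -0.523, 0.0], [0.0, 0.0, -1.0]]
wrist_force: [0.1, 0.6, 0.6]
width: 0.0
gripper_force: 0.2
```

Call:
jog_arm(
  steps=[
    {"tx":-0.05,"ty":0.009,"tz":0,"ax":0,"ay":0,"az":0.284},
    {"tx":-0.05,"ty":0.009,"tz":0,"ax":0,"ay":0,"az":0.284},
    {"tx":-0.05,"ty":0.009,"tz":0,"ax":0,"ay":0,"az":0.284},
    {"tx":-0.05,"ty":0.009,"tz":0,"ax":0,"ay":0,"az":0.284},
    {"tx":-0.05,"ty":0.009,"tz":0,"ax":0,"ay":0,"az":0.284},
  ],
)

```text
clock: 20.83
eef_pos: [0.6128, 0.0552, 0.203]
ee_rot: [[0.617, 0.787, 0.001], [0.787, -0.617, 0.0], [0.0, 0.0, -1.0]]
wrist_force: [1.9, 0.6, -0.1]
width: 0.0001
gripper_force: 0.9
```

Call:
jog_arm(
  steps=[
    {"tx":-0.05,"ty":0.009,"tz":0,"ax":0,"ay":0,"az":0.284},
    {"tx":-0.05,"ty":0.009,"tz":0,"ax":0,"ay":0,"az":0.284},
    {"tx":-0.05,"ty":0.009,"tz":0,"ax":0,"ay":0,"az":0.284},
    {"tx":-0.05,"ty":0.009,"tz":0,"ax":0,"ay":0,"az":0.284},
    {"tx":-0.05,"ty":0.009,"tz":0,"ax":0,"ay":0,"az":0.284},
  ],
)

```text
clock: 21.25
eef_pos: [0.6078, 0.0463, 0.2031]
ee_rot: [[0.702, 0.712, 0.001], [0.712, -0.702, 0.0], [0.001, 0.001, -1.0]]
wrist_force: [5.2, -0.1, -1.3]
width: 0.0001
gripper_force: 1.7
```

Call:
jog_arm(
  steps=[
    {"tx":-0.05,"ty":0.009,"tz":0,"ax":0,"ay":0,"az":0.284},
    {"tx":-0.05,"ty":0.009,"tz":0,"ax":0,"ay":0,"az":0.284},
    {"tx":-0.05,"ty":0.009,"tz":0,"ax":0,"ay":0,"az":0.284},
    {"tx":-0.05,"ty":0.009,"tz":0,"ax":0,"ay":0,"az":0.284},
    {"tx":-0.05,"ty":0.009,"tz":0,"ax":0,"ay":0,"az":0.284},
  ],
)

```text
clock: 21.67
eef_pos: [0.6018, 0.0381, 0.2032]
ee_rot: [[0.778, 0.628, 0.001], [0.628, -0.778, -0.0], [0.001, 0.001, -1.0]]
wrist_force: [7.0, 0.3, -0.4]
width: 0.0001
gripper_force: 2.5
```

Call:
jog_arm(
  steps=[
    {"tx":-0.05,"ty":0.009,"tz":0,"ax":0,"ay":0,"az":0.284},
    {"tx":-0.05,"ty":0.009,"tz":0,"ax":0,"ay":0,"az":0.284},
    {"tx":-0.05,"ty":0.009,"tz":0,"ax":0,"ay":0,"az":0.284},
    {"tx":-0.05,"ty":0.009,"tz":0,"ax":0,"ay":0,"az":0.284},
    {"tx":-0.05,"ty":0.009,"tz":0,"ax":0,"ay":0,"az":0.284},
  ],
)

```text
clock: 22.08
eef_pos: [0.5952, 0.0306, 0.2032]
ee_rot: [[0.844, 0.536, 0.002], [0.536, -0.844, -0.0], [0.002, 0.001, -1.0]]
wrist_force: [8.0, -1.1, -2.0]
width: 0.0004
gripper_force: 3.3
```

Call:
jog_arm(
  steps=[
    {"tx":-0.05,"ty":0.009,"tz":0,"ax":0,"ay":0,"az":0.284},
    {"tx":-0.05,"ty":0.009,"tz":0,"ax":0,"ay":0,"az":0.284},
    {"tx":-0.05,"ty":0.009,"tz":0,"ax":0,"ay":0,"az":0.284},
    {"tx":-0.05,"ty":0.009,"tz":0,"ax":0,"ay":0,"az":0.284},
    {"tx":-0.05,"ty":0.009,"tz":0,"ax":0,"ay":0,"az":0.284},
  ],
)

```text
clock: 22.5
eef_pos: [0.5877, 0.0238, 0.2033]
ee_rot: [[0.9, 0.436, 0.003], [0.436, -0.9, -0.001], [0.002, 0.002, -1.0]]
wrist_force: [10.1, -1.5, -2.2]
width: -0.0
gripper_force: 4.0
```

Call:
jog_arm(
  steps=[
    {"tx":-0.05,"ty":0.009,"tz":0,"ax":0,"ay":0,"az":0.284},
    {"tx":-0.05,"ty":0.009,"tz":0,"ax":0,"ay":0,"az":0.284},
    {"tx":-0.05,"ty":0.009,"tz":0,"ax":0,"ay":0,"az":0.284},
    {"tx":-0.05,"ty":0.009,"tz":0,"ax":0,"ay":0,"az":0.284},
  ],
)

```text
clock: 22.83
eef_pos: [0.5813, 0.0191, 0.2034]
ee_rot: [[0.936, 0.353, 0.003], [0.353, -0.936, -0.001], [0.003, 0.002, -1.0]]
wrist_force: [11.4, -2.4, -2.7]
width: 0.0003
gripper_force: 4.6
```

Call:
jog_arm(
  steps=[
    {"tx":-0.05,"ty":0.009,"tz":0,"ax":0,"ay":0,"az":0.284},
    {"tx":-0.05,"ty":0.009,"tz":0,"ax":0,"ay":0,"az":0.284},
    {"tx":0,"ty":0,"tz":0,"ax":0,"ay":0,"az":0},
  ],
)

```text
clock: 23.08
eef_pos: [0.5777, 0.0168, 0.2034]
ee_rot: [[0.951, 0.309, 0.004], [0.309, -0.951, -0.001], [0.003, 0.002, -1.0]]
wrist_force: [11.1, -1.8, -4.1]
width: 0.0002
gripper_force: 4.8
```

Call:
jog_arm(
  steps=[
    {"tx":-0.05,"ty":0.009,"tz":0,"ax":0,"ay":0,"az":0.284},
    {"tx":-0.05,"ty":0.009,"tz":0,"ax":0,"ay":0,"az":0.284},
    {"tx":-0.05,"ty":0.009,"tz":0,"ax":0,"ay":0,"az":0.284},
    {"tx":0,"ty":0,"tz":0,"ax":0,"ay":0,"az":0},
  ],
)

```text
clock: 23.42
eef_pos: [0.5724, 0.0138, 0.2035]
ee_rot: [[0.97, 0.244, 0.004], [0.244, -0.97, -0.002], [0.003, 0.003, -1.0]]
wrist_force: [13.0, -4.1, -3.1]
width: -0.0
gripper_force: 5.3
```

Call:
jog_arm(
  steps=[
    {"tx":-0.03,"ty":0.005,"tz":0,"ax":0,"ay":0,"az":0.17},
    {"tx":0,"ty":0,"tz":0,"ax":0,"ay":0,"az":0},
    {"tx":0,"ty":0,"tz":0,"ax":0,"ay":0,"az":0},
    {"tx":0,"ty":0,"tz":0,"ax":0,"ay":0,"az":0},
  ],
)

```text
clock: 23.75
eef_pos: [0.5715, 0.0133, 0.2035]
ee_rot: [[0.973, 0.232, 0.004], [0.232, -0.973, -0.002], [0.004, 0.003, -1.0]]
wrist_force: [12.1, -5.6, -3.8]
width: 0.0
gripper_force: 5.3
```

Yaw is 13.4° and it has not snapped yet, so I'll nudge in small increments.

Call:
jog_arm(
  steps=[
    {"tx":-0.03,"ty":0.005,"tz":0,"ax":0,"ay":0,"az":0.17},
    {"tx":0,"ty":0,"tz":0,"ax":0,"ay":0,"az":0},
    {"tx":0,"ty":0,"tz":0,"ax":0,"ay":0,"az":0},
    {"tx":0,"ty":0,"tz":0,"ax":0,"ay":0,"az":0},
    {"tx":0,"ty":0,"tz":0,"ax":0,"ay":0,"az":0},
  ],
)

```text
clock: 24.17
eef_pos: [0.5705, 0.0129, 0.2035]
ee_rot: [[0.976, 0.219, 0.004], [0.219, -0.976, -0.002], [0.004, 0.003, -1.0]]
wrist_force: [12.3, -3.9, -3.7]
width: -0.0001
gripper_force: 5.4
```

Call:
jog_arm(
  steps=[
    {"tx":-0.04,"ty":0.007,"tz":0,"ax":0,"ay":0,"az":0.227},
    {"tx":0,"ty":0,"tz":0,"ax":0,"ay":0,"az":0},
    {"tx":0,"ty":0,"tz":0,"ax":0,"ay":0,"az":0},
    {"tx":0,"ty":0,"tz":0,"ax":0,"ay":0,"az":0},
    {"tx":0,"ty":0,"tz":0,"ax":0,"ay":0,"az":0},
  ],
)

```text
clock: 24.58
eef_pos: [0.5689, 0.0122, 0.2035]
ee_rot: [[0.98, 0.201, 0.004], [0.201, -0.98, -0.002], [0.004, 0.003, -1.0]]
wrist_force: [11.4, -4.8, -3.5]
width: -0.0
gripper_force: 5.1
```

Call:
jog_arm(
  steps=[
    {"tx":0,"ty":0,"tz":0,"ax":0,"ay":0,"az":0},
    {"tx":0,"ty":0,"tz":0,"ax":0,"ay":0,"az":0},
    {"tx":0,"ty":0,"tz":0,"ax":0,"ay":0,"az":0},
    {"tx":0,"ty":0,"tz":0,"ax":0,"ay":0,"az":0},
  ],
)

```text
clock: 24.92
eef_pos: [0.5684, 0.0124, 0.2035]
ee_rot: [[0.98, 0.201, 0.003], [0.201, -0.98, -0.002], [0.003, 0.002, -1.0]]
wrist_force: [9.4, -4.2, -1.0]
width: -0.0002
gripper_force: 3.9
```

Step five has snapped. I'll ease back, clear the tab, then lift.

Call:
jog_arm(
  steps=[
    {"tx":0.07,"ty":-0.014,"tz":0,"ax":0,"ay":0,"az":-0.4},
    {"tx":0.09,"ty":-0.018,"tz":0,"ax":0,"ay":0,"az":-0.512},
    {"tx":0.09,"ty":-0.018,"tz":0,"ax":0,"ay":0,"az":-0.512},
    {"tx":0.09,"ty":-0.018,"tz":0,"ax":0,"ay":0,"az":-0.512},
    {"tx":0.09,"ty":-0.018,"tz":0,"ax":0,"ay":0,"az":-0.512},
  ],
)

```text
clock: 25.33
eef_pos: [0.5835, 0.0213, 0.2034]
ee_rot: [[0.921, 0.39, 0.002], [0.39, -0.921, -0.0], [0.001, 0.001, -1.0]]
wrist_force: [5.6, 1.0, 0.7]
width: -0.0001
gripper_force: 2.3
```

Call:
jog_arm(
  steps=[
    {"tx":0.09,"ty":-0.018,"tz":0,"ax":0,"ay":0,"az":-0.512},
    {"tx":0.09,"ty":-0.018,"tz":0,"ax":0,"ay":0,"az":-0.512},
    {"tx":0.09,"ty":-0.018,"tz":0,"ax":0,"ay":0,"az":-0.512},
    {"tx":0.09,"ty":-0.018,"tz":0,"ax":0,"ay":0,"az":-0.512},
    {"tx":0.07,"ty":-0.014,"tz":0,"ax":0,"ay":0,"az":-0.4},
  ],
)

```text
clock: 25.75
eef_pos: [0.5965, 0.0328, 0.2032]
ee_rot: [[0.827, 0.562, -0.0], [0.562, -0.827, 0.0], [-0.0, -0.0, -1.0]]
wrist_force: [1.8, 1.5, 1.0]
width: 0.0002
gripper_force: 1.0
```

Call:
jog_arm(
  steps=[
    {"tx":0.07,"ty":-0.014,"tz":0,"ax":0,"ay":0,"az":-0.4},
    {"tx":0.07,"ty":-0.014,"tz":0,"ax":0,"ay":0,"az":-0.4},
    {"tx":0.07,"ty":-0.014,"tz":0,"ax":0,"ay":0,"az":-0.4},
    {"tx":0.07,"ty":-0.014,"tz":0,"ax":0,"ay":0,"az":-0.4},
    {"tx":0.07,"ty":-0.014,"tz":0,"ax":0,"ay":0,"az":-0.4},
  ],
)

```text
clock: 26.17
eef_pos: [0.6051, 0.0433, 0.2026]
ee_rot: [[0.727, 0.686, -0.002], [0.686, -0.727, -0.0], [-0.002, -0.001, -1.0]]
wrist_force: [0.6, -0.9, 1.0]
width: -0.0001
gripper_force: 0.0
```

Call:
jog_arm(
  steps=[
    {"tx":0.09,"ty":-0.018,"tz":0,"ax":0,"ay":0,"az":-0.512},
    {"tx":0.09,"ty":-0.018,"tz":0,"ax":0,"ay":0,"az":-0.512},
    {"tx":0.09,"ty":-0.018,"tz":0,"ax":0,"ay":0,"az":-0.512},
    {"tx":0.09,"ty":-0.018,"tz":0,"ax":0,"ay":0,"az":-0.512},
    {"tx":0,"ty":0,"tz":-0.2,"ax":0,"ay":0,"az":0},
  ],
)

```text
clock: 26.58
eef_pos: [0.6119, 0.056, 0.2087]
ee_rot: [[0.605, 0.796, -0.005], [0.796, -0.605, -0.0], [-0.003, -0.004, -1.0]]
wrist_force: [0.5, -0.7, 0.2]
width: -0.0003
gripper_force: 0.0
```

Call:
jog_arm(
  steps=[
    {"tx":0,"ty":0,"tz":-0.6,"ax":0,"ay":0,"az":0},
    {"tx":0,"ty":0,"tz":-0.8,"ax":0,"ay":0,"az":0},
    {"tx":0,"ty":0,"tz":-0.8,"ax":0,"ay":0,"az":0},
    {"tx":0,"ty":0,"tz":-0.6,"ax":0,"ay":0,"az":0},
    {"tx":0,"ty":0,"tz":0,"ax":0,"ay":0,"az":0},
  ],
)

```text
clock: 27.0
eef_pos: [0.6152, 0.0554, 0.3309]
ee_rot: [[0.608, 0.794, 0.009], [0.794, -0.608, -0.0], [0.006, 0.008, -1.0]]
wrist_force: [1.8, 0.3, 0.9]
width: 0.0
gripper_force: 0.0
```

Call:
jog_arm(
  steps=[
    {"tx":0,"ty":0,"tz":0,"ax":0,"ay":0,"az":0},
    {"tx":0,"ty":0,"tz":0,"ax":0,"ay":0,"az":0},
    {"tx":0,"ty":0,"tz":0,"ax":0,"ay":0,"az":0},
    {"tx":0,"ty":0,"tz":0,"ax":0,"ay":0,"az":0},
    {"tx":0,"ty":0,"tz":0,"ax":0,"ay":0,"az":0},
  ],
)

```text
clock: 27.42
eef_pos: [0.613, 0.0557, 0.3214]
ee_rot: [[0.606, 0.795, -0.003], [0.795, -0.606, -0.0], [-0.002, -0.002, -1.0]]
wrist_force: [0.0, -0.6, -0.5]
width: 0.0001
gripper_force: 0.0
```

```bash
python3 - <<'E'
from cell import observe, optics
from h import *
d=optics.read_camera("scene")
b=cv2.resize(d["image"][130:240,270:430],(800,550),interpolation=cv2.INTER_CUBIC)
cv2.imwrite("pics/sc6.png",b[:,:,::-1])
E
```

```text
(no output)
```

View pics/sc6.png

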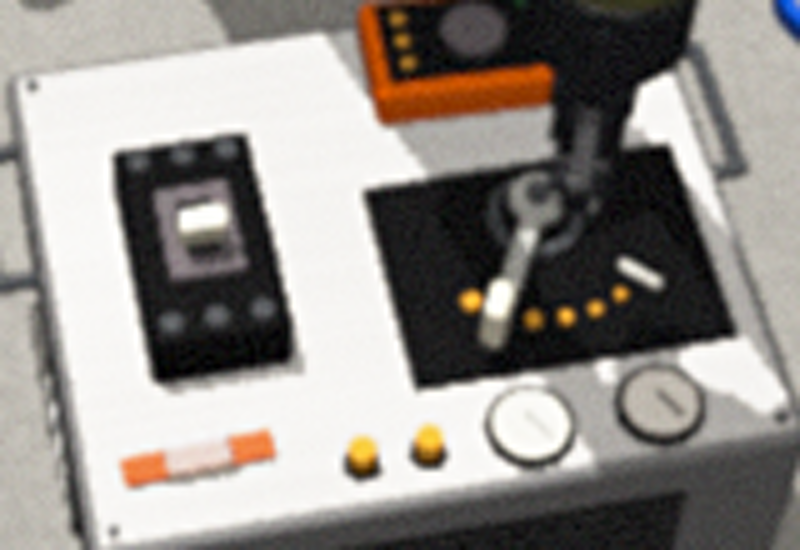

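The tab is at (496,298), where step 5 predicts (495,296): four studs are to its right and one to its left. The breaker is on and the gripper is clear, so I'm handing in.

```bash
python3 -c "
from cell import env
print(env.sign_off())"
```

```text
the job is handed in; nothing more can be done
None
```

The job is handed in at about 27 s: the breaker is on, and the switch was clicked from its starting step 2 to steps 3, 4 and 5, with roughly one-second let-go stops at 3 and 4. At the end the lever was sprung back at step 5 with the gripper clear. The camera confirmed each step, but sign-off returned no verdict.

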